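Discard a spent vial through the sprung flap of a glass-waste box

ROBOT

A 6-joint arm with a two-finger parallel gripper is mounted at the origin on a cart in front of the work surface, level with it; the furniture and walls round the work are solid. World frame = base frame: x ahead of the robot, y to its left, z up, the work surface at z = 0. Lengths are in m, angles in rad, forces in N, time in s.
With the tool pointing down it reaches from about 0.425 to 0.95 m from the base axis. Payload 14.7 kg.
Tool frame: the origin (TCP) lies on the centre line of the jaws, within the pads' length; the fingertips stand 14 mm ahead of it and the grasp point (between the pads) lies 5 mm behind it; z points along the fingers, y is the line along which they close (so a half turn about z gives the same grasp; the last joint's range is limited). The gripper opens to 85 mm and grips with 20 to 120 N. Pads are 22 mm wide; open, the fingers measure 114 mm over their backs; the gripper's body (76 mm by 85 mm) begins 54 mm behind the grasp point. The pads swing forward as they close: fully open they stand 13 mm farther back than shut.
Start: joints at [1.238, 0.48, 1.596, -0, 1.065, -0.047], TCP at [0.183, 0.624, 0.211] pointing down, gripper open.
Joint ranges: [-2.75, 2.75], [-0.82, 2.05], [0.23, 2.67], [-1.56, 4.7], [0.09, 2.69], [-2.92, 2.92]. Speed limits (rad/s): [1.89, 1.89, 2.39, 3.01, 3.01, 3.01].

INTERFACE

Orientations are given as a rotation vector (axis times angle).
In Python, from plant import r, imaging gives the robot as it stands. The module is installed in compiled form; this text tells all that it offers.
- The arm moves only by the tool apply_moves, never from a script. Its argument "rows" is a list of rows, each a list of 3 entries, a list of its own where there are three numbers: the closure, from 0 (fully open) to 1 (shut), then the shift along the tool's x, y, z in mm, then the turn, a rotation vector about the tool's x, y, z in rad. In form: [[fingers, [tx, ty, tz], [rx, ry, rz]], ...]. A call has exactly 5 rows; each row shifts and turns the commanded pose from where the row before left it, along the tool's axes as they then stand; what a row does not reach is not made up. A row lasts 1/10 s, in which the tool goes at most 50 mm and 8.59 degrees, less where a joint would pass 70% of its speed; a pose out of reach is approached as far as the arm can. A call is refused whole if a number of a shift passes 50 or a number of a turn 0.15, either way. A call with a gripper value outside its range is refused whole. The fingers move at their own pace and stop on an object; "newtons" is the grip in N (left out, the last holds). Time passes only in rows, so rows that do not move let the fingers close, or fill a call up. It gives the time, the measured TCP pose, the force, the opening and the grip force at its end, in the units of the state.
- r.get_state(): the state, without advancing time (a new reading comes with each control period).
- imaging.snapshot(name): name is "scene" or "top" or "wrist"; returns the picture (480x640x3 uint8, blue, green, red); there is no depth.
- imaging.camera_params(name): a dict with "vfov" (degrees; the focal length in pixels is half the picture's height over the tangent of half this angle, whatever the lens; pixels are square), "cx", "cy" (the principal point, pixels), "R" (3x3) and "t" (3): a world point X has camera coordinates R X + t. Camera axes: x right, y down, z forward; pixel columns grow to the right and rows downward; lengths in m; the calibration is good to about 2 mm. A picture is of the moment at which its call begins: read the wrist's pose just before it. camera_params takes no time and is no camera call; for the wrist camera it gives the pose at the moment of the call.
- r.close_job(): hands the job in; it is judged then, once.
The state is a dict: "time_s": time; "joints": joint angles; "joint_velocities": joint speeds; "tau": joint torques, N m; "tool_pos": TCP position; "ee_rot": TCP orientation; "contact_force": force on the tool from outside, world axes, zero at the start; "wrist_torque": the same for the moment, N m; "finger_gap": finger opening in m; "finger_force": force on a finger pad.
Only numpy, scipy, OpenCV 4.12 (cv2) and the standard library are available. Lean on these libraries where they do the work, as an engineer would, in place of code of your own. Each camera call takes 0.05 s, during which the arm holds its last target. There are 200 camera calls.

TASK

The small vial standing on the front deck of the benchtop glass-waste box is spent. Press the box's self-closing flap down with one finger and, while that finger keeps it open, push the vial with the other finger off the deck and through the mouth so that it drops into the box; then come away and let the flap close. The vial is only pushed, never gripped or lifted, it must not be set on the shut flap, and the beaker and the other two vials beside the box stay where they are.

Things in the scene. Friction and masses are not known exactly. Their poses are not given: they have to be found in the camera images.
- waste_box: Glass-waste box, white body, grey lid, 238 (x) x 228 (y) x 135 mm, fixed on the bench. Origin: centre of its underside; x points from the front deck back to the flap, z up. The lid's top is at z = 130 mm, with a rim 5 mm wide and 5 mm high round its outer edge. Front deck: x = -114 to -35 mm. Hollow under deck and mouth; floor at z = 10 mm.
- mouth_edge (a point): Middle of the deck's rear edge, at the height of the deck's top; axes as the box. From here the mouth runs 120 mm back (box x -35 to +85 mm) and 88 mm to each side, through a lid 8 mm thick; the flap fills it. Hinge bosses of 9 mm diameter stand 4 mm proud at its two rear corners.
- flap (a joint): Angle (rad) of the steel flap, 117 x 172 x 3 mm, flush with the lid: 0 shut, grows as its front edge swings down into the box, stop at 1.25. Hinge along the mouth's rear edge (box x = +85, z = 130 mm). A spring shuts it: about 0.07 N m at 0, 0.2 N m at 0.9 rad, so a few newtons of finger push; shut, it bears the vial's weight.
- flap_edge (a point): Middle of the flap's free (front) edge, on its upper face; it moves with the flap.
- vial: The spent vial: small, pale body, snap cap, 23 mm across, 49 mm high (for contact a 16 mm square, 48 mm high), about 16 g. It stands on the deck 18 to 28 mm in front of the mouth, up to 45 mm left or right of the middle. Origin: centre of its underside, z up. Pushed above about 10 mm it may topple; no harm if it still goes into the mouth.
- vial_mid (a point): Centre of the spent vial, 24.5 mm above its underside.
- vial_large: Bystander on the bench left of the box: the widest vial, 35 mm across, 64 mm high. Origin: centre of its underside.
- vial_medium: Bystander on the bench left of the box: vial 28 mm across, 60 mm high. Origin: centre of its underside.
- beaker: Bystander on the bench right of the box: clear beaker 46 mm across, 58 mm high. Origin: centre of its underside.
Not all that is in view belongs to the job. There is more than one size of the vial; the job needs the smallest.

How it is judged:
On the way, in this order (a step that is already met when the one before it is completed fails the run):
1. the flap is pressed open (over 0.25 rad) while the vial is still on the deck (value of joint flap above 0.25 rad and x of vial_mid in the frame of waste_box below -0.035 m and z of vial_mid in the frame of waste_box above 0.134 m), for 0.1 s.
2. the vial has dropped through the mouth (its centre over 20 mm below the lid's top, inside the box) while the flap is held open (over 0.2 rad) (value of joint flap above 0.2 rad and z of vial_mid in the frame of waste_box below 0.11 m and x of vial_mid in the frame of waste_box between -0.11 and 0.11 m and y of vial_mid in the frame of waste_box between -0.106 and 0.106 m).
At the end, for the whole second after the job is handed in: The vial lies at rest on the floor inside the waste box (its centre less than 60 mm above the bench) and the flap is shut to within 0.06 rad (z of vial_mid in the frame of waste_box between 0 and 0.06 m and x of vial_mid in the frame of waste_box between -0.11 and 0.11 m and y of vial_mid in the frame of waste_box between -0.106 and 0.106 m and value of joint flap below 0.06 rad and linear speed of vial below 0.03 m/s); the robot touches nothing.
It fails at once if the vial is lifted more than 15 mm off the deck's height (z of vial_mid in the frame of waste_box above 0.1695 m).
It fails at once if the vial is pressed by the fingers with more than 20 N (contact force between the fingers and vial above 20 N).
It fails at once if the vial is set on the shut flap (its centre over 15 mm past the deck's edge with the flap under 0.12 rad) (value of joint flap below 0.12 rad and x of vial_mid in the frame of waste_box above -0.02 m and z of vial_mid in the frame of waste_box above 0.132 m).
It fails at once if a bystander vial or the beaker is moved by more than 15 mm (distance of any of vial_large, vial_medium, beaker from where it was at the start of the episode above 0.015 m).
It also fails if it takes over 32 s, if anything falls off the work surface, if the arm or the gripper's body presses on something with over 40 N, if the wrist force passes 120 N, or if a joint passes its speed limit or range.

## Working session

There is one attempt and no reset: what is moved stays moved. The work goes in short steps, Python scripts to look and compute and a tool call to move; the robot and the scene stay as the last step left them, time stands still between calls to the robot, and variables do not carry over. Pictures are saved under pics/ and viewed, at most 10 in all, crops included, and the job is handed in when it is done.

Besides the shell and the picture viewer there is one more tool, called after "Call:" in YAML: its name, and indented under it one key for each argument. apply_moves: Moves the arm, as the interface text tells. Its arguments: {"type":"object","properties":{"rows":{"type":"array","items":{"type":"array"}},"newtons":{"type":"number"}},"required":["rows"]}

```bash
mkdir -p pics; python3 - <<'E'
from plant import r, imaging
import cv2, numpy as np
print(r.get_state())
for n in ("scene","top"):
    p=imaging.camera_params(n); print(n,p)
    cv2.imwrite(f"pics/{n}0.png",imaging.snapshot(n))
E
```

```text
{'time_s': 0.0, 'joints': array([ 1.23838131e+00,  4.80851092e-01,  1.59688877e+00,  1.35123452e-05,
        1.06510706e+00, -4.65949323e-02]), 'joint_velocities': array([ 0.00190739,  0.00159058,  0.00170489,  0.00075098, -0.00211325,
        0.00056339]), 'tau': array([-3.68498848e-03, -9.50656199e+01, -4.30139995e+01, -2.48111073e-04,
        1.32584560e-02,  3.69716997e-05]), 'tool_pos': array([0.18308825, 0.62320989, 0.21035437]), 'ee_rot': array([-4.47413276e-01, -3.10931900e+00,  1.93127538e-03]), 'contact_force': array([-0.30788119,  0.02028807, -0.52044252]), 'wrist_torque': array([0.00834185, 0.03091052, 0.00558279]), 'finger_force': 0.0, 'finger_gap': 0.08511600633447082}
scene {'vfov': 52.1695515660378, 'cx': 316.5903498500889, 'cy': 242.07109692780276, 'R': array([[-0.69185407, -0.7217301 ,  0.02106228],
       [-0.44661111,  0.40483849, -0.79789994],
       [ 0.56734158, -0.56143697, -0.60242183]]), 't': array([0.32532701, 0.3411932 , 0.65883497])}
top {'vfov': 53.06162881483664, 'cx': 316.9955154944381, 'cy': 250.91132999904815, 'R': array([[ 0.12370075, -0.99230691, -0.00501184],
       [-0.966908  , -0.11939578, -0.22546299],
       [ 0.22313009,  0.03273593, -0.97423884]]), 't': array([-0.09609039,  0.5207755 ,  0.85716828])}
```

View pics/top0.png

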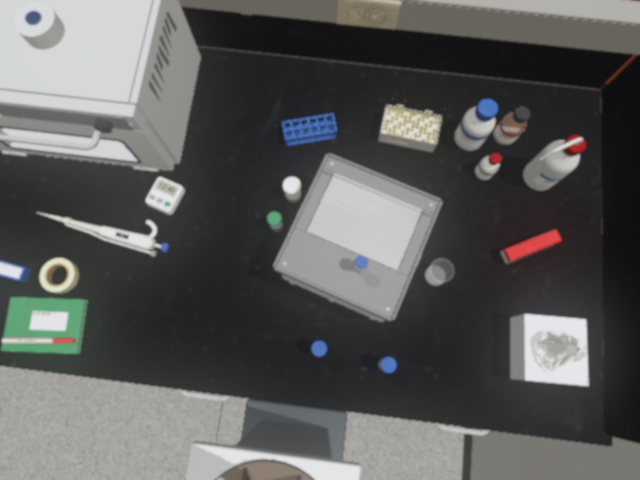

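View pics/scene0.png

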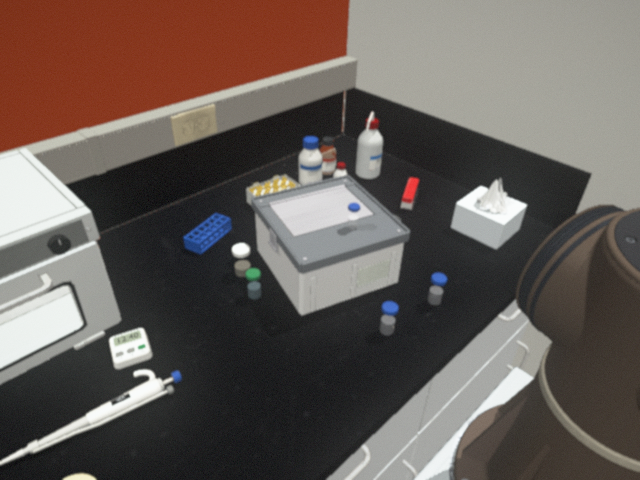

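Candidates for the spent vial in the top view: the blue cap on the deck (361,263), blue caps on the bench at (319,348) and (388,365), and the green (275,220) and white (291,187) caps left of the box. Only the one at (361,263) stands on the deck, so I choose it. Next I measure it and check a close crop.

```bash
cat > h.py <<'E'
import cv2, numpy as np
from plant import r, imaging
def ray(p,u,v):
    f=240/np.tan(np.radians(p['vfov']/2)); R=np.array(p['R']); t=np.array(p['t'])
    d=R.T@np.array([(u-p['cx'])/f,(v-p['cy'])/f,1]); return -R.T@t,d
def onplane(p,u,v,z):
    c,d=ray(p,u,v); return c+d*(z-c[2])/d[2]
def proj(p,X):
    f=240/np.tan(np.radians(p['vfov']/2)); q=np.array(p['R'])@X+np.array(p['t']); return f*q[:2]/q[2]+[p['cx'],p['cy']]
E
python3 - <<'E'
from h import *
p=imaging.camera_params('top'); s=imaging.camera_params('scene')
im=cv2.imread('pics/top0.png'); sc=cv2.imread('pics/scene0.png')
hsv=cv2.cvtColor(im,cv2.COLOR_BGR2HSV)
# light+grey lid: bright low saturation in roi
m=((hsv[...,2]>85)&(hsv[...,1]<60)).astype(np.uint8)
roi=np.zeros_like(m); roi[150:322,270:445]=1; m*=roi
m[:, :]=cv2.morphologyEx(m,cv2.MORPH_OPEN,np.ones((5,5)))
c=max(cv2.findContours(m,0,2)[0],key=cv2.contourArea); rect=cv2.minAreaRect(c); print(rect, cv2.approxPolyDP(c,8,True).reshape(-1,2).tolist())
# flap
m2=((hsv[...,2]>175)&(hsv[...,1]<60)).astype(np.uint8)*roi
print('flapV',hsv[220,360],'deckV',hsv[260,310])
for n,I,q in(('top',im,p),('scene',sc,s)):
    h=cv2.cvtColor(I,cv2.COLOR_BGR2HSV); b=cv2.inRange(h,(100,120,60),(125,255,255))
    for k in range(*[1,cv2.connectedComponents(b)[0]]): pass
    N,_,st,ce=cv2.connectedComponentsWithStats(b)
    for k in range(1,N):
        if st[k,4]>15: print(n,st[k],ce[k].round(1),onplane(q,*ce[k],0.179).round(4),onplane(q,*ce[k],.045).round(3))
for u,v in cv2.approxPolyDP(c,8,True).reshape(-1,2): print(u,v,onplane(p,u,v,.135).round(4))
a=cv2.resize(im[145:330,260:455],None,fx=4,fy=4,interpolation=cv2.INTER_CUBIC)[:600]
b=cv2.resize(im[145:330,260:455],None,fx=3.2,fy=3.2,interpolation=cv2.INTER_CUBIC)
cv2.imwrite('pics/c1.png',b)
E
```

```text
((356.87933349609375, 237.44830322265625), (134.0638885498047, 138.79092407226562), 23.198589324951172) [[327, 153], [274, 269], [371, 319], [394, 319], [441, 200]]
flapV [  0   4 203] deckV [110   5 161]
top [477  98  22  22 391] [486.9 108.3] [ 0.795  -0.3015  0.179 ] [ 0.877 -0.343  0.045]
top [ 281  112   57   35 1467] [309.1 128.9] [0.7174 0.0056 0.179 ] [0.786 0.017 0.045]
top [161 244   8   8  44] [164.5 247.9] [0.4753 0.2159 0.179 ] [0.502 0.264 0.045]
top [358 260   8   7  35] [361.5 263.5] [ 0.4892 -0.1103  0.179 ] [ 0.518 -0.119  0.045]
top [ 19 267  10  14  56] [ 23.9 273.8] [0.4041 0.4364 0.179 ] [0.418 0.523 0.045]
top [310 340  18  18 250] [318.7 348.3] [ 0.3452 -0.0574  0.179 ] [ 0.349 -0.057  0.045]
top [381 356  17  18 240] [388.7 364.6] [ 0.3339 -0.1691  0.179 ] [ 0.336 -0.188  0.045]
scene [302 135  17  14 190] [310.2 141.4] [ 0.7396 -0.233   0.179 ] [ 0.944 -0.427  0.045]
scene [302 166  18   3  22] [310.3 167.5] [ 0.6506 -0.1499  0.179 ] [ 0.83  -0.321  0.045]
scene [349 204  10   7  54] [353.8 206.7] [ 0.4903 -0.1075  0.179 ] [ 0.625 -0.267  0.045]
scene [ 183  212   49   43 1217] [207.2 233. ] [0.5993 0.1337 0.179 ] [0.764 0.041 0.045]
scene [430 272  18  14 198] [438.9 278.5] [ 0.2699 -0.0572  0.179 ] [ 0.344 -0.202  0.045]
scene [381 300  18  15 221] [389.7 307.3] [0.2809 0.0452 0.179 ] [ 0.358 -0.072  0.045]
scene [172 370  10  13  94] [176.6 376.1] [0.3796 0.3235 0.179 ] [0.484 0.284 0.045]
327 153 [ 0.6961 -0.0292  0.135 ]
274 269 [0.4703 0.0361 0.135 ]
371 319 [ 0.4054 -0.1389  0.135 ]
394 319 [ 0.4102 -0.1774  0.135 ]
441 200 [ 0.631 -0.242  0.135]
```

View pics/c1.png

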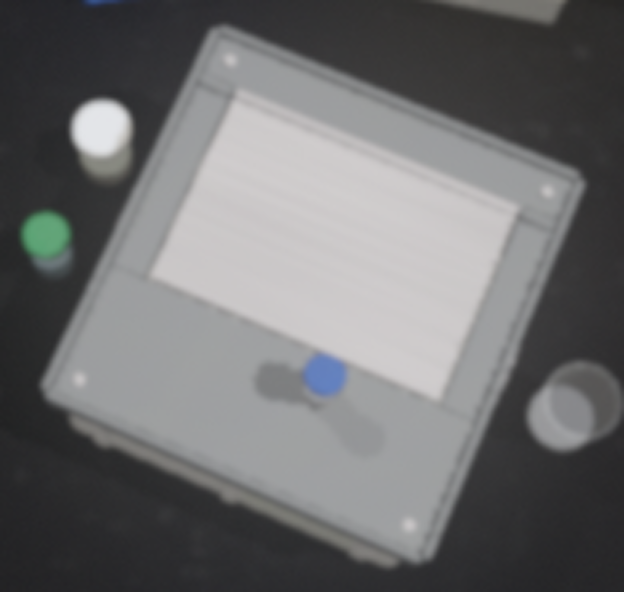

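The crop shows the blue-capped vial on the grey deck at image (361,262), just in front of the light flap (flap front edge from (307,232) to (398,270)), with its shadows beside it. The white and green vials stand to the left, the beaker to the right. Now I fit the box pose from its corners.

```bash
python3 - <<'E'
from h import *
from scipy.optimize import least_squares
p=imaging.camera_params('top'); s=imaging.camera_params('scene')
px=np.array([[215,30],[583,178],[425,560],[43,390],[237,92],[519,208],[441,400],[150,277]])/3.2+[260,145]
B=np.array([[.119,.114,.135],[.119,-.114,.135],[-.119,-.114,.135],[-.119,.114,.135],[.085,.086,.13],[.085,-.086,.13],[-.033,-.086,.13],[-.033,.086,.13]])
W=np.array([onplane(p,*q,z) for q,z in zip(px,B[:,2])])
def f(a):
    c,sn=np.cos(a[2]),np.sin(a[2]); return B[:,:2]@np.array([[c,sn],[-sn,c]])+a[:2]
o=least_squares(lambda a:(f(a)-W[:,:2]).ravel(),[.55,-.1,-.4]);x=o.x
print(x,((f(x)-W[:,:2])*1000).round(1).tolist())
c,sn=np.cos(x[2]),np.sin(x[2]); R=np.array([[c,-sn],[sn,c]])
# vial: two rays
c1,d1=ray(p,361.5,262.6);c2,d2=ray(s,353.8,207)
A=np.stack([d1,-d2],1); k=np.linalg.lstsq(A,c2-c1,rcond=None)[0]
P1,P2=c1+k[0]*d1,c2+k[1]*d2; print('vial tri',P1,P2)
V=(P1+P2)/2; print('box',R.T@(V[:2]-x[:2]), R.T@(onplane(p,361.5,262.6,.179)[:2]-x[:2]))
for n,q,z in(('white',(291.5,184.5),.064),('green',(274.5,218.5),.06),('beaker rim',(442,270),.058),('d1',(318.7,348.3),.05),('d2',(388.7,364.6),.05)): 
  w=onplane(p,*q,z); print(n,w.round(3),(R.T@(w[:2]-x[:2])).round(3))
# front corners in scene for cross-check
for b in B[:4]:
  print(proj(s,np.r_[R@b[:2]+x[:2],b[2]]).round(1))
E
```

```text
[ 0.55209033 -0.10351205 -0.29502473] [[5.6, 0.8], [2.7, -3.0], [-3.2, -2.5], [-2.5, 2.6], [-1.1, 0.7], [-1.6, 0.5], [-0.4, 1.0], [0.4, -0.2]]
vial tri [ 0.49117418 -0.11031609  0.17647162] [ 0.49204934 -0.10970039  0.17662111]
box [-0.05597673 -0.02380048] [-0.05687336 -0.02422747]
white [0.654 0.035 0.064] [0.057 0.162]
green [0.582 0.058 0.06 ] [-0.018  0.164]
beaker rim [ 0.521 -0.27   0.058] [ 0.019 -0.168]
d1 [ 0.349 -0.057  0.05 ] [-0.208 -0.014]
d2 [ 0.335 -0.187  0.05 ] [-0.183 -0.143]
[250.  197.3]
[347.9 174. ]
[411.9 231.5]
[300.5 265.4]
```

```bash
cat >> h.py <<'E'
from scipy.spatial.transform import Rotation as Ro, Slerp
BX=np.array([0.5521,-0.1035,0.]); YAW=-0.295
RB=Ro.from_euler('z',YAW)
def tool_R(tau):
    c,s=np.cos(tau),np.sin(tau)
    return RB*Ro.from_matrix(np.array([[0,1,0],[c,0,-s],[-s,0,-c]]).T)
def tcp(corner,tau,zt=.014):   # corner: box coords of front finger's inner tip edge
    return BX+RB.apply(corner)-tool_R(tau).apply([0,-.0425,zt])
def plan(P0,R0,P1,R1,n):
    P,R=np.array(P0),R0; w=(R1*R0.inv()).as_rotvec()
    for i in range(1,n+1):
        Pi=P0+(np.array(P1)-P0)*i/n; Ri=Ro.from_rotvec(w*i/n)*R0
        sh=(R.inv().apply(Pi-P)*1000).round(0); tu=(R.inv()*Ri).as_rotvec().round(3)
        print([0,sh.tolist(),tu.tolist()]); P=P+R.apply(sh/1000); R=R*Ro.from_rotvec(tu)
    print('end',P.round(4),R.as_rotvec().round(3))
def err(corner,tau,zt=.014):
    s=r.get_state(); R0=Ro.from_rotvec(s['ee_rot'])
    T=tcp(np.array(corner),tau,zt); R1=tool_R(tau)
    print('t',s['time_s'],'F',s['contact_force'].round(1)); 
    cor=RB.inv().apply(s['tool_pos']+R0.apply([0,-.0425,zt])-BX); rear=RB.inv().apply(s['tool_pos']+R0.apply([0,.057,zt])-BX)
    print('front corner',cor.round(4),'rear',rear.round(4)); print('shift',(R0.inv().apply(T-s['tool_pos'])*1000).round(1),'turn',(R0.inv()*R1).as_rotvec().round(3))
E
python3 - <<'E'
from h import *
s=r.get_state();P0=s['tool_pos'];R0=Ro.from_rotvec(s['ee_rot'])
P1=tcp(np.array([-.09,-.024,.215]),.3); print(P0,P1,RB.inv().apply(P1-BX))
Pr=P0+[0,0,.07]
plan(Pr,R0,P1,tool_R(.3),23)
E
```

```text
[0.18311982 0.62325116 0.21043064] [ 0.5018165 -0.1133041  0.2158151] [-0.04526092 -0.024       0.2158151 ]
[0, [-22.0, -27.0, 3.0], [0.01, 0.01, 0.068]]
[0, [-24.0, -25.0, 3.0], [0.01, 0.011, 0.068]]
[0, [-26.0, -23.0, 3.0], [0.01, 0.01, 0.068]]
[0, [-28.0, -22.0, 2.0], [0.011, 0.01, 0.069]]
[0, [-28.0, -20.0, 3.0], [0.01, 0.011, 0.068]]
[0, [-31.0, -17.0, 3.0], [0.01, 0.01, 0.068]]
[0, [-31.0, -16.0, 2.0], [0.01, 0.01, 0.068]]
[0, [-32.0, -13.0, 2.0], [0.01, 0.011, 0.068]]
[0, [-33.0, -11.0, 2.0], [0.01, 0.01, 0.068]]
[0, [-34.0, -9.0, 2.0], [0.011, 0.01, 0.068]]
[0, [-35.0, -7.0, 2.0], [0.01, 0.011, 0.068]]
[0, [-34.0, -4.0, 1.0], [0.01, 0.01, 0.069]]
[0, [-35.0, -1.0, 1.0], [0.01, 0.01, 0.068]]
[0, [-35.0, 0.0, 1.0], [0.01, 0.011, 0.068]]
[0, [-35.0, 3.0, -0.0], [0.01, 0.01, 0.068]]
[0, [-35.0, 6.0, -1.0], [0.011, 0.01, 0.068]]
[0, [-34.0, 8.0, -0.0], [0.01, 0.011, 0.068]]
[0, [-33.0, 10.0, -1.0], [0.01, 0.01, 0.068]]
[0, [-33.0, 12.0, -2.0], [0.01, 0.01, 0.068]]
[0, [-32.0, 15.0, -2.0], [0.01, 0.011, 0.069]]
[0, [-31.0, 16.0, -2.0], [0.01, 0.01, 0.068]]
[0, [-29.0, 19.0, -3.0], [0.011, 0.01, 0.068]]
[0, [-28.0, 20.0, -4.0], [0.01, 0.011, 0.068]]
end [ 0.5016 -0.1131  0.2161] [-2.321 -1.72   0.26 ]
```

Call:
apply_moves:
  rows:
    - [0,[0,0,-35],[0,0,0]]
    - [0,[0,0,-45],[0,0,0]]
    - [0,[-22,-27,0],[0,0,0.068]]
    - [0,[-24,-25,0],[0,0,0.068]]
    - [0,[-26,-23,0],[0,0,0.068]]

```text
time_s: 0.6
tool_pos: [0.2249, 0.5269, 0.2909]
ee_rot: [-0.765, -3.047, 0.0]
contact_force: [0.5, -0.3, 0.4]
finger_gap: 0.0856
finger_force: 0.0
```

Call:
apply_moves:
  rows:
    - [0,[-28,-22,0],[0,0,0.068]]
    - [0,[-28,-20,0],[0,0,0.068]]
    - [0,[-31,-17,0],[0,0,0.068]]
    - [0,[-31,-16,0],[0,0,0.068]]
    - [0,[-32,-13,0],[0,0,0.068]]

```text
time_s: 1.1
tool_pos: [0.2955, 0.3667, 0.2908]
ee_rot: [-1.27, -2.873, 0.001]
contact_force: [0.6, -0.1, -0.0]
finger_gap: 0.0852
finger_force: 0.0
```

Call:
apply_moves:
  rows:
    - [0,[-33,-11,0],[0,0,0.068]]
    - [0,[-34,-9,0],[0,0,0.068]]
    - [0,[-35,-7,0],[0,0,0.068]]
    - [0,[-34,-4,0],[0,0,0.068]]
    - [0,[-35,-1,0],[0,0,0.068]]

```text
time_s: 1.6
tool_pos: [0.3668, 0.2071, 0.2909]
ee_rot: [-1.738, -2.617, 0.0]
contact_force: [-0.2, 0.7, -0.1]
finger_gap: 0.0857
finger_force: 0.0
```

Call:
apply_moves:
  rows:
    - [0,[-35,0,0],[0,0,0.068]]
    - [0,[-35,3,0],[0,0,0.068]]
    - [0,[-35,6,0],[0,0,0.068]]
    - [0,[-34,8,0],[0,0,0.068]]
    - [0,[-33,10,0],[0,0,0.068]]

```text
time_s: 2.1
tool_pos: [0.4385, 0.0473, 0.291]
ee_rot: [-2.156, -2.285, 0.0]
contact_force: [1.0, 0.4, 0.2]
finger_gap: 0.0854
finger_force: 0.0
```

```bash
python3 - <<'E'
from h import *
s=r.get_state(); print(s['tool_pos'],s['ee_rot'],s['joints'].round(2))
err([-.09,-.024,.2],.3)
plan(s['tool_pos'],Ro.from_rotvec(s['ee_rot']),tcp(np.array([-.09,-.024,.2]),.3),tool_R(.3),5)
E
```

```text
[0.43853998 0.04730161 0.29095121] [-2.15608709e+00 -2.28487808e+00  4.25993497e-05] [ 0.04  0.1   1.94  0.    1.11 -0.02]
t 2.1 F [1.  0.4 0.2]
front corner [-0.1924  0.0966  0.277 ] rear [-0.099   0.131   0.2769]
shift [-164.    53.9   90.1] turn [0.297 0.053 0.35 ]
[0, [-33.0, 11.0, 18.0], [0.059, 0.011, 0.07]]
[0, [-32.0, 14.0, 17.0], [0.06, 0.01, 0.07]]
[0, [-31.0, 17.0, 16.0], [0.059, 0.011, 0.07]]
[0, [-30.0, 20.0, 14.0], [0.059, 0.01, 0.07]]
[0, [-29.0, 24.0, 13.0], [0.06, 0.011, 0.07]]
end [ 0.5021 -0.1136  0.2002] [-2.321 -1.721  0.26 ]
```

Call:
apply_moves:
  rows:
    - [0,[-33,11,8],[0.059,0.011,0.07]]
    - [0,[-32,14,8],[0.06,0.01,0.07]]
    - [0,[-31,17,8],[0.059,0.011,0.07]]
    - [0,[-30,20,8],[0.059,0.01,0.07]]
    - [0,[-29,24,8],[0.06,0.011,0.07]]

```text
time_s: 2.6
tool_pos: [0.5064, -0.1141, 0.2375]
ee_rot: [-2.319, -1.72, 0.262]
contact_force: [1.8, 1.4, 0.5]
finger_gap: 0.0855
finger_force: 0.0
```

```bash
python3 - <<'E'
from h import *
err([-.09,-.024,.19],.3)
s=r.get_state(); p=imaging.camera_params('scene'); R=Ro.from_rotvec(s['ee_rot'])
im=imaging.snapshot('scene')
for y in(-.0425,-.057,.0425,.057):
  print([proj(p,s['tool_pos']+R.apply([0,y,z])).round(1).tolist() for z in(.001,.014)])
cv2.imwrite('pics/s1.png',cv2.resize(im[80:290,220:500],None,fx=2.8,fy=2.8,interpolation=cv2.INTER_CUBIC))
E
```

```text
t 2.6 F [1.8 1.4 0.5]
front corner [-0.0854 -0.0234  0.2368] rear [ 0.0096 -0.0234  0.2072]
shift [-0.6  9.5 46. ] turn [-0.002  0.     0.   ]
[[364.4, 178.5], [365.0, 185.9]]
[[368.9, 180.0], [369.5, 187.5]]
[[340.4, 170.6], [341.0, 177.4]]
[[336.6, 169.4], [337.3, 176.1]]
```

View pics/s1.png

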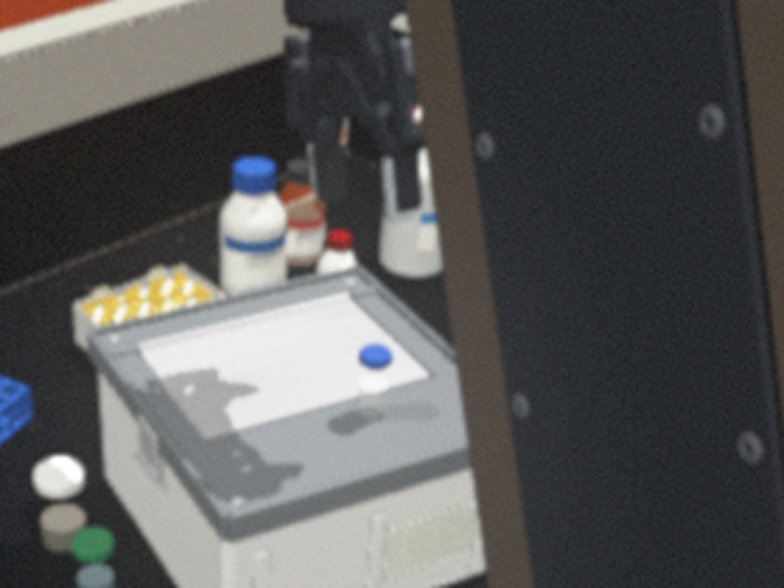

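The picture shows the fingers' dark ends at about (338,151) and (363,153). By calibration I expected them near (339,177) and (366,186). I need to settle this before descending, so I look at the other views.

```bash
python3 - <<'E'
from h import *
print(r.get_state()['tool_pos'])
s=imaging.snapshot('scene'); t=imaging.snapshot('top'); w=imaging.snapshot('wrist'); st=r.get_state(); print(st['tool_pos'],st['joint_velocities'].round(3))
R=Ro.from_rotvec(st['ee_rot'])
for n in('top','wrist'):
  p=imaging.camera_params(n)
  for y in(-.0425,.0425): print(n,y,[proj(p,st['tool_pos']+R.apply([0,y,z])).round(1).tolist() for z in(.001,.014)])
a=cv2.resize(s[110:260,300:400],(400,600),interpolation=cv2.INTER_CUBIC)
a=np.clip(a.astype(float)*1.6,0,255).astype(np.uint8)
b=cv2.resize(w,(400,300)); c=cv2.resize(t[145:345,240:507],(400,300))
cv2.imwrite('pics/m1.png',np.hstack([a,np.vstack([b,c])]))
E
```

```text
[ 0.50795665 -0.1188107   0.23351143]
[ 0.5057299  -0.11330432  0.23665188] [ 0.029 -0.05   0.023  0.006 -0.002 -0.002]
top -0.0425 [[358.0, 268.2], [356.4, 272.1]]
top 0.0425 [[376.7, 225.0], [374.9, 229.3]]
wrist -0.0425 [[226.6, 301.6], [232.5, 289.4]]
wrist 0.0425 [[415.7, 301.6], [409.4, 289.4]]
```

View pics/m1.png

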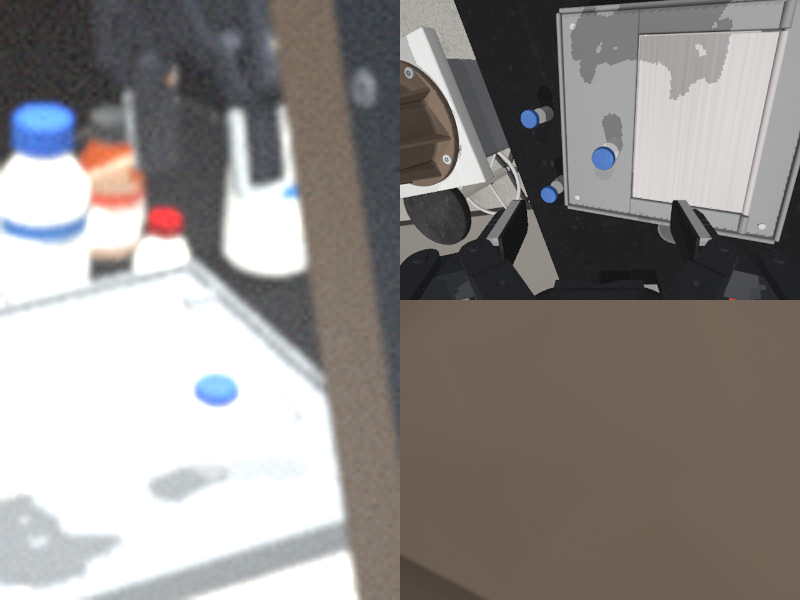

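```bash
python3 - <<'E'
from h import *
for i in range(2):
  s0=r.get_state(); p=imaging.camera_params('wrist'); w=imaging.snapshot('wrist')
  print(s0['tool_pos'].round(4),s0['ee_rot'].round(3))
R=Ro.from_rotvec(s0['ee_rot'])
cam=-np.array(p['R']).T@np.array(p['t']); print('cam in tool',R.inv().apply(cam-s0['tool_pos']).round(4)); print((R.inv().as_matrix()@np.array(p['R']).T).round(3))
h=cv2.cvtColor(w,cv2.COLOR_BGR2HSV); b=cv2.inRange(h,(100,100,60),(125,255,255))
N,_,st,ce=cv2.connectedComponentsWithStats(b)
for k in range(1,N):
  if st[k,4]>150: W=onplane(p,*ce[k],.179); print(st[k],ce[k].round(1),W.round(4),'box',RB.inv().apply(W-BX).round(4))
for b in([-.033,.086,.13],[-.033,-.086,.13],[-.119,-.114,.135],[-.119,.114,.135],[.085,-.086,.13]): print(b,proj(p,BX+RB.apply(b)).round(0))
cv2.imwrite('pics/w1.png',w)
E
```

```text
[ 0.5057 -0.1133  0.2367] [-2.318 -1.722  0.262]
[ 0.5056 -0.1125  0.2375] [-2.317 -1.724  0.261]
cam in tool [ 0.0808 -0.0012 -0.1614]
[[-0.001 -0.95  -0.313]
 [ 1.    -0.    -0.001]
 [ 0.001 -0.313  0.95 ]]
[194 176  30  31 742] [208.5 191. ] [ 0.429  -0.0532  0.179 ] box [-0.1324  0.0123  0.179 ]
[ 310  237   36   36 1040] [327.6 254.5] [ 0.4927 -0.1073  0.179 ] box [-0.0557 -0.0209  0.179 ]
[226 297  28  29 609] [239.2 311.4] [ 0.4207 -0.1346  0.179 ] box [-0.1167 -0.068   0.179 ]
[-0.033, 0.086, 0.13] [388.  64.]
[-0.033, -0.086, 0.13] [375. 320.]
[-0.119, -0.114, 0.135] [266. 337.]
[-0.119, 0.114, 0.135] [252.  19.]
[0.085, -0.086, 0.13] [555. 347.]
```

View pics/w1.png

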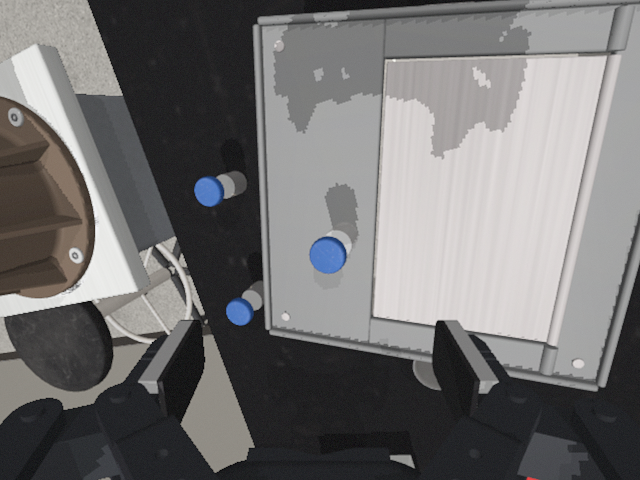

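The wrist picture agrees with the box and vial positions: flap front corners at (386,60) and (373,318), cap at (328,254), all within about 2 mm. The open fingertips at (203,320) and (437,320) lie about 35 mm behind the reported TCP, as the scene view also says. I will use that offset and approach in steps.

```bash
python3 - <<'E'
from h import *
err([-.092,-.023,.195],.3,-.036)
E
```

```text
t 2.9 F [-0.4  0.2  0.1]
front corner [-0.072  -0.0219  0.2851] rear [ 0.0231 -0.0215  0.2557]
shift [-1.2  7.5 92. ] turn [-0.     0.001  0.004]
```

Call:
apply_moves:
  rows:
    - [0,[-1,0,20],[0,0,0]]
    - [0,[0,0,20],[0,0,0]]
    - [0,[0,2,15],[0,0,0]]
    - [0,[0,2,10],[0,0,0]]
    - [0,[0,0,0],[0,0,0]]

```text
time_s: 3.4
tool_pos: [0.4903, -0.1083, 0.1746]
ee_rot: [-2.317, -1.726, 0.261]
contact_force: [0.3, -0.1, 0.5]
finger_gap: 0.0854
finger_force: 0.0
```

```bash
python3 - <<'E'
from h import *
err([-.092,-.023,.195],.3,-.036)
w=imaging.snapshot('wrist'); s=imaging.snapshot('scene')
cv2.imwrite('pics/m2.png',np.hstack([cv2.resize(w,(480,360)),cv2.resize(s[110:260,290:410],(288,360))]))
E
```

```text
t 3.4 F [ 0.3 -0.1  0.5]
front corner [-0.0877 -0.0228  0.2216] rear [ 0.0074 -0.0223  0.1921]
shift [-0.4  3.8 26.6] turn [-0.001  0.001  0.004]
```

View pics/m2.png

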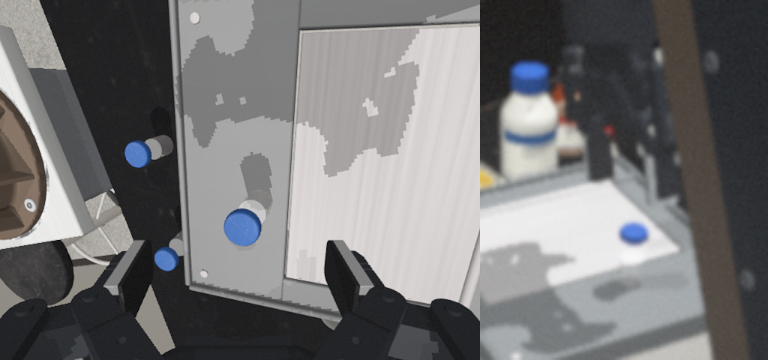

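Call:
apply_moves:
  rows:
    - [0,[0,2,13],[0,0,0]]
    - [0,[0,2,13],[0,0,0]]
    - [0,[0,2,10],[0,0,0]]
    - [0,[0,0,0],[0,0,0]]
    - [0,[0,0,0],[0,0,0]]

```text
time_s: 4.0
tool_pos: [0.486, -0.1078, 0.1382]
ee_rot: [-2.318, -1.724, 0.261]
contact_force: [-0.2, 0.2, 0.7]
finger_gap: 0.0855
finger_force: 0.0
```

```bash
python3 - <<'E'
from h import *
err([-.092,-.023,.150],.3,-.036)
st=r.get_state(); R=Ro.from_rotvec(st['ee_rot'])
w=imaging.snapshot('wrist'); s=imaging.snapshot('scene')
p=imaging.camera_params('scene');q=imaging.camera_params('wrist')
for y in(-.0425,.0425):
  print([(proj(p,st['tool_pos']+R.apply([0,y,z])).round(0).tolist(),proj(q,st['tool_pos']+R.apply([.011,y,z])).round(0).tolist()) for z in(-.036,.001)])
for n,(x,z) in {'capF':(-.0675,.179),'base':(-.0675,.13)}.items(): print(n,proj(q,BX+RB.apply([x,-.023,z])).round(0))
cv2.imwrite('pics/m3.png',np.hstack([cv2.resize(w[120:480,60:540],(480,360)),cv2.resize(s[110:260,290:410],(288,360),interpolation=cv2.INTER_CUBIC)]))
E
```

```text
t 4.0 F [-0.2  0.2  0.7]
front corner [-0.0919 -0.0234  0.1852] rear [ 0.0032 -0.0231  0.1557]
shift [ 0.3 10.3 33.6] turn [-0.001  0.001  0.003]
[([365.0, 213.0], [201.0, 320.0]), ([366.0, 233.0], [224.0, 279.0])]
[([341.0, 203.0], [441.0, 320.0]), ([343.0, 221.0], [417.0, 278.0])]
capF [273. 348.]
base [314. 292.]
```

View pics/m3.png

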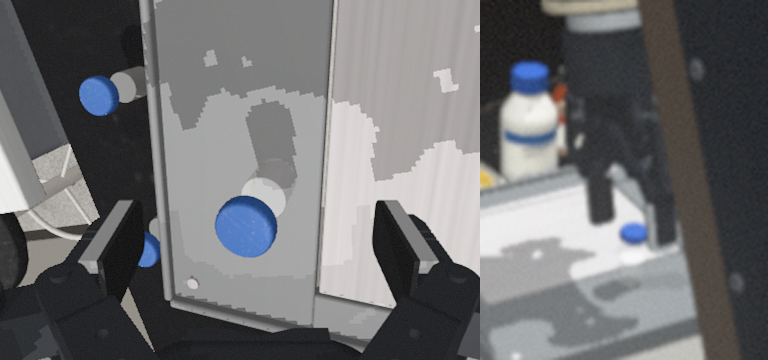

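The scene view shows the tips at (340,202) and (366,212), exactly as the −36 mm offset predicts, with the vial clear between the fingers. Descending.

Call:
apply_moves:
  rows:
    - [0,[0,3,10],[0,0,0]]
    - [0,[0,3,10],[0,0,0]]
    - [0,[0,3,9],[0,0,0]]
    - [0,[0,1,5],[0,0,0]]
    - [0,[0,0,0],[0,0,0]]

```text
time_s: 4.6
tool_pos: [0.4852, -0.1075, 0.1022]
ee_rot: [-2.317, -1.724, 0.262]
contact_force: [-0.0, 0.6, 0.7]
finger_gap: 0.0853
finger_force: 0.5
```

```bash
python3 - <<'E'
from h import *
err([-.092,-.023,.134],.3,-.036)
E
```

```text
t 4.6 F [-0.   0.6  0.7]
front corner [-0.0927 -0.0234  0.1492] rear [ 0.0023 -0.0231  0.1196]
shift [ 0.3  5.3 14.2] turn [-0.002  0.001  0.003]
```

Call:
apply_moves:
  rows:
    - [0,[0,2,5],[0,0,0]]
    - [0,[0,2,5],[0,0,0]]
    - [0,[0,1,3],[0,0,0]]
    - [0,[0,0,0],[0,0,0]]
    - [0,[0,0,0],[0,0,0]]

```text
time_s: 5.1
tool_pos: [0.4865, -0.1079, 0.0892]
ee_rot: [-2.318, -1.724, 0.261]
contact_force: [-0.6, 0.1, 0.1]
finger_gap: 0.0852
finger_force: 0.6
```

```bash
python3 - <<'E'
from h import *
err([-.062,-.023,.134],.3,-.036)
w=imaging.snapshot('wrist'); s=imaging.snapshot('scene')
cv2.imwrite('pics/m4.png',np.hstack([cv2.resize(w[120:480,60:540],(480,360)),cv2.resize(s[110:260,290:410],(288,360),interpolation=cv2.INTER_CUBIC)]))
E
```

```text
t 5.1 F [-0.6  0.1  0.1]
front corner [-0.0914 -0.0234  0.1362] rear [ 0.0036 -0.0231  0.1067]
shift [ 0.2 28.8 -6.6] turn [-0.     0.001  0.003]
```

View pics/m4.png

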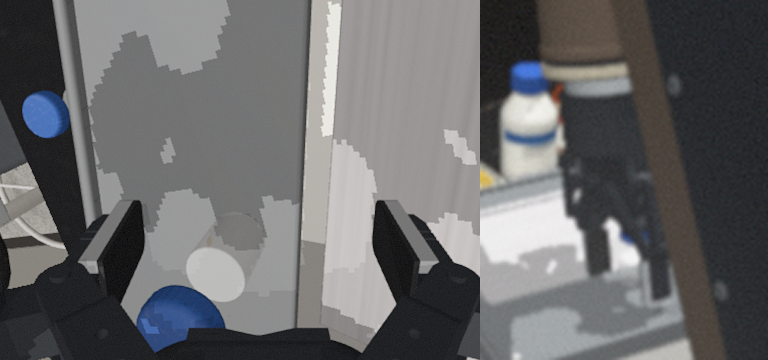

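The flap is pressed open: a gap shows between the deck edge (~column 363) and the flap edge (~column 391). The vial still stands, with its cap just ahead of the palm. I check the flap angle.

```bash
python3 - <<'E'
from h import *
q=imaging.camera_params('wrist'); st=r.get_state()
for a in(0,.15,.2,.25,.3,.35):
  L=[proj(q,BX+RB.apply([.085-.117*np.cos(a),y,.13-.117*np.sin(a)])) for y in(.08,0.04,0,-.04)]
  L=np.array(L); print(a,np.interp(270,L[:,1],L[:,0]).round(1),np.interp(200,L[:,1],L[:,0]).round(1))
w=cv2.imread('pics/m4.png'); print(w[150,280:350].mean(1).round().astype(int).tolist()); print(w[80,290:350].mean(1).round().astype(int).tolist())
# vial in tool frame
R=Ro.from_rotvec(st['ee_rot'])
for x in(-.0675,-.0445):
  print(R.inv().apply(BX+RB.apply([x,-.023,.179])-st['tool_pos']).round(4))
E
```

```text
0 375.2 378.8
0.15 386.4 390.6
0.2 391.1 395.6
0.25 396.2 401.0
0.3 401.7 406.9
0.35 407.5 413.0
[113, 116, 115, 116, 116, 116, 116, 117, 114, 118, 118, 117, 115, 117, 116, 115, 117, 115, 112, 108, 103, 90, 78, 69, 84, 172, 193, 178, 178, 179, 178, 179, 177, 178, 178, 180, 178, 179, 177, 179, 178, 178, 178, 179, 179, 178, 179, 179, 178, 179, 180, 177, 186, 197, 199, 200, 199, 199, 199, 198, 197, 196, 196, 195, 193, 194, 192, 191, 194, 195]
[118, 117, 120, 120, 116, 118, 120, 119, 119, 116, 114, 110, 108, 103, 92, 78, 68, 60, 147, 182, 181, 179, 178, 179, 178, 178, 179, 180, 178, 180, 179, 178, 175, 212, 233, 231, 231, 230, 230, 230, 231, 230, 231, 231, 232, 219, 171, 136, 156, 155, 154, 156, 155, 154, 153, 152, 154, 154, 150, 151]
[ 0.0003 -0.0323 -0.0839]
[ 0.0002 -0.0103 -0.0907]
```

Call:
apply_moves:
  rows:
    - [0,[0,-1,2],[0.02,0,0]]
    - [0,[0,0,2],[0.02,0,0]]
    - [0,[0,0,0],[0,0,0]]
    - [0,[0,0,0],[0,0,0]]
    - [0,[0,0,0],[0,0,0]]

```text
time_s: 5.7
tool_pos: [0.4847, -0.1073, 0.0856]
ee_rot: [-2.29, -1.703, 0.293]
contact_force: [0.2, -0.7, 3.3]
finger_gap: 0.0853
finger_force: 0.6
```

```bash
python3 - <<'E'
from h import *
err([-.062,-.023,.134],.34,-.036)
E
```

```text
t 5.7 F [ 0.2 -0.7  3.3]
front corner [-0.0914 -0.0234  0.1337] rear [ 0.0024 -0.023   0.1005]
shift [  0.2  27.6 -10.1] turn [-0.     0.001  0.003]
```

Call:
apply_moves:
  rows:
    - [0,[0,4,-1.4],[0,0,0]]
    - [0,[0,4,-1.4],[0,0,0]]
    - [0,[0,4,-1.4],[0,0,0]]
    - [0,[0,4,-1.4],[0,0,0]]
    - [0,[0,4,-1.4],[0,0,0]]

```text
time_s: 6.2
tool_pos: [0.505, -0.1136, 0.0863]
ee_rot: [-2.29, -1.703, 0.293]
contact_force: [-3.5, -0.8, 7.0]
finger_gap: 0.0856
finger_force: 0.9
```

```bash
python3 - <<'E'
from h import *
err([-.032,-.023,.134],.34,-.036)
w=imaging.snapshot('wrist'); s=imaging.snapshot('scene')
cv2.imwrite('pics/m5.png',np.hstack([cv2.resize(w[120:480,60:540],(480,360)),cv2.resize(s[110:260,290:410],(288,360),interpolation=cv2.INTER_CUBIC)]))
E
```

```text
t 6.2 F [-3.5 -0.8  7. ]
front corner [-0.0702 -0.0235  0.1345] rear [ 0.0236 -0.0232  0.1012]
shift [  0.3  36.2 -12.4] turn [-0.001  0.001  0.003]
```

View pics/m5.png

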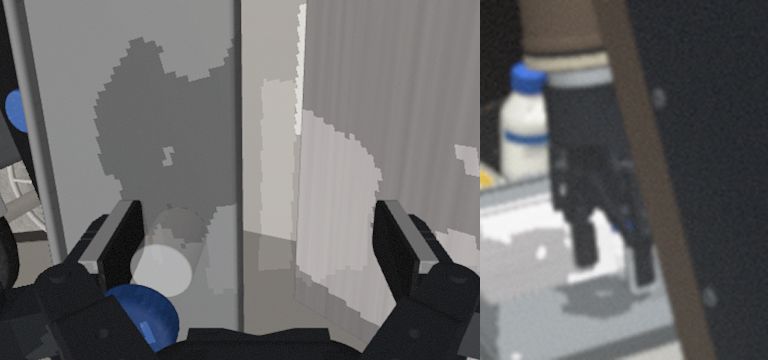

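The wrist view shows the vial still upright, its cap at about (145,317) in the crop, right against the front finger. The flap is open wider. From here I track the blue cap numerically.

Call:
apply_moves:
  rows:
    - [0,[0,2,-0.7],[0,0,0]]
    - [0,[0,2,-0.7],[0,0,0]]
    - [0,[0,2,-0.7],[0,0,0]]
    - [0,[0,2,-0.7],[0,0,0]]
    - [0,[0,2,-0.7],[0,0,0]]

```text
time_s: 6.8
tool_pos: [0.5146, -0.1162, 0.0857]
ee_rot: [-2.289, -1.702, 0.294]
contact_force: [-4.1, 3.1, 6.5]
finger_gap: 0.0851
finger_force: 2.7
```

```bash
cat >> h.py <<'E'
def caps():
    w=imaging.snapshot('wrist'); h=cv2.cvtColor(w,cv2.COLOR_BGR2HSV); b=cv2.inRange(h,(100,100,40),(125,255,255))
    N,_,st,ce=cv2.connectedComponentsWithStats(b)
    for k in range(1,N):
        if st[k,4]>60: print('blue',st[k].tolist(),ce[k].round(0).tolist())
    return w
E
python3 - <<'E'
from h import *
m=cv2.imread('pics/m5.png'); h=cv2.cvtColor(m[:,:480],cv2.COLOR_BGR2HSV); b=cv2.inRange(h,(100,100,40),(125,255,255)); N,_,st,ce=cv2.connectedComponentsWithStats(b)
for k in range(1,N):
  if st[k,4]>60: print('before',(st[k]+[60,120,0,0,0]).tolist())
err([-.032,-.023,.134],.34,-.036); caps(); print(r.get_state()['finger_force'])
E
```

```text
before [65, 208, 22, 45, 630]
before [163, 404, 76, 69, 2759]
t 6.8 F [-4.1  3.1  6.5]
front corner [-0.0602 -0.0232  0.1339] rear [ 0.0336 -0.0229  0.1006]
shift [-0.  26.6 -9.6] turn [-0.002  0.001  0.003]
blue [53, 212, 13, 36, 252] [58.0, 229.0]
blue [172, 405, 74, 68, 3055] [213.0, 434.0]
2.218785381919588
```

Call:
apply_moves:
  rows:
    - [0,[0,2,-0.7],[0,0,0]]
    - [0,[0,2,-0.7],[0,0,0]]
    - [0,[0,2,-0.7],[0,0,0]]
    - [0,[0,2,-0.7],[0,0,0]]
    - [0,[0,2,-0.7],[0,0,0]]

```text
time_s: 7.35
tool_pos: [0.5247, -0.1193, 0.0856]
ee_rot: [-2.289, -1.703, 0.294]
contact_force: [-2.3, 1.8, 1.3]
finger_gap: 0.0852
finger_force: 1.3
```

```bash
python3 - <<'E'
from h import *
err([-.032,-.023,.134],.34,-.036); caps(); print(r.get_state()['finger_force'])
E
```

```text
t 7.35 F [-2.3  1.8  1.3]
front corner [-0.0496 -0.0232  0.1338] rear [ 0.0441 -0.0229  0.1004]
shift [ 0.  16.6 -6.2] turn [-0.002  0.001  0.003]
blue [181, 410, 77, 63, 3082] [221.0, 437.0]
1.2786993396707658
```

Call:
apply_moves:
  rows:
    - [0,[0,2,-0.7],[0,0,0]]
    - [0,[0,2,-0.7],[0,0,0]]
    - [0,[0,2,-0.7],[0,0,0]]
    - [0,[0,2,-0.7],[0,0,0]]
    - [0,[0,2,-0.7],[0,0,0]]

```text
time_s: 7.9
tool_pos: [0.5352, -0.1225, 0.0854]
ee_rot: [-2.29, -1.703, 0.293]
contact_force: [-5.1, 1.9, 1.5]
finger_gap: 0.0855
finger_force: 2.1
```

```bash
python3 - <<'E'
from h import *
err([-.032,-.023,.134],.34,-.036); caps(); print(r.get_state()['finger_force'])
E
```

```text
t 7.9 F [-5.1  1.9  1.5]
front corner [-0.0387 -0.0232  0.1336] rear [ 0.0551 -0.0229  0.1003]
shift [ 0.1  6.2 -2.7] turn [-0.001  0.001  0.003]
blue [225, 301, 31, 29, 651] [240.0, 315.0]
2.0750385615974665
```

```bash
python3 - <<'E'
from h import *
q=imaging.camera_params('wrist'); w=caps()
c,d=ray(q,240,315)
for Z in(.22,.25,.28,.31,.34): print(Z,RB.inv().apply(c+d*Z-BX).round(3))
for n,b in {'d1':[-.208,-.014,.05],'d2':[-.183,-.143,.05]}.items(): print(n,proj(q,BX+RB.apply(b)).round(0))
h=cv2.cvtColor(w,cv2.COLOR_BGR2GRAY); print(h[270:370:10,200:300:8])
s=imaging.snapshot('scene'); hh=cv2.cvtColor(s,cv2.COLOR_BGR2HSV);b=cv2.inRange(hh,(100,120,60),(125,255,255)); N,_,st,ce=cv2.connectedComponentsWithStats(b); print([x.tolist() for x in st[1:] if x[4]>15])
E
```

```text
blue [224, 301, 31, 29, 649] [239.0, 315.0]
0.22 [-0.064 -0.048  0.067]
0.25 [-0.078 -0.063  0.044]
0.28 [-0.093 -0.077  0.02 ]
0.31 [-0.107 -0.092 -0.003]
0.34 [-0.122 -0.106 -0.026]
d1 [ 62. 223.]
d2 [120. 390.]
[[102  96  66 121 164 165 165 162 150 151 182 183 182]
 [103  98  64 116 164 163 157 185 165 152 153 182 182]
 [103 100  65 117 163 165 184 190 187 170 170 181 182]
 [103 101  68 120 168 155 191 189 172 166 183 182 181]
 [103 105  66  82  48  44  41 165 165 164 182 182 183]
 [ 96 103  68  76  62  50  41 161 164 164 183 183 182]
 [ 13 102  74  60 123  98 168 163 163 163 182 182 181]
 [ 19 102  83  63 123 111 129 166 164 163 182 181 181]
 [ 13  90 122  64 118 119 120 121 120 119 136 134 147]
 [ 23 129 128  64 119 120 119 120 119 118 134 134 134]]
[[302, 135, 8, 13, 79], [183, 212, 49, 43, 1220], [381, 303, 5, 11, 35], [172, 371, 10, 12, 77]]
```

The vial has dropped: its cap is now about 25–45 mm above the bench, inside the box and forward of the flap's sweep. Coming away.

Call:
apply_moves:
  rows:
    - [0,[0,-2,-5],[0,0,0]]
    - [0,[0,-2,-6],[0,0,0]]
    - [0,[0,-3,-8],[0,0,0]]
    - [0,[0,-3,-8],[0,0,0]]
    - [0,[0,-5,-14],[0,0,0]]

```text
time_s: 8.55
tool_pos: [0.535, -0.1225, 0.1299]
ee_rot: [-2.29, -1.704, 0.292]
contact_force: [0.7, -0.6, 0.3]
finger_gap: 0.0851
finger_force: 0.0
```

Call:
apply_moves:
  rows:
    - [0,[0,-7,-20],[0,0,0]]
    - [0,[0,-7,-20],[0,0,0]]
    - [0,[0,-7,-20],[0,0,0]]
    - [0,[0,-3,-10],[0,0,0]]
    - [0,[0,0,0],[0,0,0]]

```text
time_s: 9.05
tool_pos: [0.5366, -0.1229, 0.2049]
ee_rot: [-2.292, -1.705, 0.29]
contact_force: [0.6, -0.1, -1.0]
finger_gap: 0.0854
finger_force: 0.0
```

```bash
python3 - <<'E'
from h import *
err([-.038,-.023,.24],.34,-.036); w=caps(); q=imaging.camera_params('wrist')
g=cv2.cvtColor(w,cv2.COLOR_BGR2GRAY)
for a in(0,.1,.3): 
  u=proj(q,BX+RB.apply([.085-.117*np.cos(a),.03,.13-.117*np.sin(a)])); print(a,u.round(0))
u=proj(q,BX+RB.apply([-.033,.03,.13])).round().astype(int); print(u,g[u[1],u[0]-30:u[0]+40:2].tolist())
t=imaging.snapshot('scene'); h=cv2.cvtColor(t,cv2.COLOR_BGR2HSV)
for nm,lo,hi in(('green',(50,80,40),(85,255,255)),):
  for I in(t,cv2.imread('pics/scene0.png')):
    b=cv2.inRange(cv2.cvtColor(I,cv2.COLOR_BGR2HSV),lo,hi); N,_,st,ce=cv2.connectedComponentsWithStats(b); print(nm,[(st[k].tolist()) for k in range(1,N) if st[k,4]>30])
d=cv2.absdiff(t,cv2.imread('pics/scene0.png')).max(2); print('white/green region diff',d[235:305,225:270].mean(), 'beakerless')
print(r.get_state()['joint_velocities'].round(3))
E
```

```text
t 9.05 F [ 0.6 -0.1 -1. ]
front corner [-0.0374 -0.0232  0.2529] rear [ 0.0565 -0.0229  0.22  ]
shift [ 0.1  3.6 12.5] turn [0.003 0.001 0.003]
blue [152, 177, 32, 33, 804] [168.0, 193.0]
blue [188, 304, 24, 30, 454] [201.0, 317.0]
0 [327. 162.]
0.1 [334. 160.]
0.3 [351. 156.]
[325 162] [156, 131, 145, 154, 156, 153, 155, 155, 156, 155, 155, 153, 128, 69, 158, 206, 204, 203, 199, 198, 202, 205, 201, 198, 203, 204, 205, 201, 201, 204, 205, 202, 204, 204, 202]
green [[246, 268, 15, 13, 166]]
green [[245, 267, 16, 14, 177]]
white/green region diff 11.175873015873016 beakerless
[ 0.001  0.015  0.011  0.001 -0.002 -0.   ]
```

The flap is shut: only a thin seam shows at the deck edge. The two blue caps still in view are the bench decoys. Force is about zero, so I hand in.

```bash
python3 -c "
from plant import r
print(r.close_job())"
```

```text
the job is handed in; nothing more can be done
None
```

I pushed the spent vial through the mouth while the rear finger held the flap open, then backed away and handed the job in at about 9 s of the 32 s allowed. The last camera views put the vial inside the box and showed the flap shut; hand-in returned no verdict.

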